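# Nudge a coated glass plate home into the corner stops of a spotting table

### The arm

A 7-joint arm with a two-finger parallel gripper is mounted at the origin on a cart in front of the work surface, level with it; the furniture and walls round the work are solid. World frame = base frame: x ahead of the robot, y to its left, z up, the work surface at z = 0. Lengths are in mm, angles in rad, forces in N, time in s.
With the tool pointing down it reaches from about 400 to 875 mm from the base axis. Payload 4.4 kg.
Tool frame: the origin (TCP) lies on the centre line of the jaws, within the pads' length; the fingertips stand 11 mm ahead of it and the grasp point (between the pads) lies 8 mm behind it (ctrl.tips_ahead is the distance from the TCP to the fingertips, in mm); z points along the fingers, y is the line along which they close (so a half turn about z gives the same grasp; the last joint's range is limited). The gripper opens to 85 mm and grips with 20 to 120 N. Pads are 22 mm wide; open, the fingers measure 114 mm over their backs; the gripper's body (76 mm by 85 mm) begins 54 mm behind the grasp point. The pads swing forward as they close: fully open they stand 13 mm farther back than shut.
Start: joints at [-0.066, 0.628, 0.038, 1.517, -0.027, 0.996, -0.02], TCP at [650.014, 0.028, 211.413] pointing down, gripper open.
Joint ranges: [-3.06, 3.06], [-0.37, 2.12], [-1.25, 1.32], [0.18, 2.47], [-1.1, 4.24], [0.23, 1.98], [-2.94, 2.94]. Speed limits (rad/s): [2.57, 2.57, 3.14, 3.14, 3.14, 3.14, 3.14].

### API

Orientations are given as [roll, pitch, yaw] about the fixed x, y, z axes, in that order (R = Rz(yaw) Ry(pitch) Rx(roll)).
In Python, from cell import ctrl, eyes, job gives the robot as it stands. The module is installed in compiled form; this text tells all that it offers.
- The arm moves only by the tool carry_out, never from a script. Its argument "moves" is a list of rows, each an object of numbers: "tx", "ty", "tz": the shift along the tool's x, y, z as a fraction of full scale; "twist": the turn about the tool's z as a fraction of full scale; "fingers": the opening, from 0 (shut) to 1 (fully open). In form: [{"tx": .., "ty": .., "tz": .., "twist": .., "fingers": ..}, ...]. A call has 1 to 12 rows; each row shifts and turns the commanded pose from where the row before left it, along the tool's axes as they then stand; what a row does not reach is not made up. Full scale, the value 1, is 0.3 m for a shift and pi rad for a turn. A row lasts 1/8 s, in which the tool goes at most 62.5 mm and 10.7 degrees, less where a joint would pass 70% of its speed; a pose out of reach is approached as far as the arm can. A call with a number of a shift or a turn outside -1 to 1 is refused whole. A call with a gripper value outside its range is refused whole. The fingers move at their own pace and stop on an object; the grip force is fixed at half the most. Time passes only in rows, so rows that do not move let the fingers close. It gives the time, the measured TCP pose, the force, the opening and the grip force at its end, in the units of the state.
- ctrl.read_state(): the state, without advancing time (a new reading comes with each control period).
- eyes.get_image(name): name is "scene" or "side" or "wrist"; returns a dict with "color" (400x640x3 uint8, blue, green, red), "fovy" (degrees; the focal length in pixels is half the picture's height over the tangent of half this angle, whatever the lens; pixels are square), "cx", "cy" (the principal point, pixels), "k1" (the pictures are not rectified: a ray, as slopes to the right and down, at radius r is drawn at 1 + k1 r^2 times it, then the intrinsics apply), "world_from_camera" (4x4, takes a point from camera to world coordinates). Camera axes: x right, y up, looking along -z (the intrinsics and any distortion apply to the point x, -y, -z); pixel columns grow to the right and rows downward; lengths in mm; the calibration is good to about 2 mm. A picture is of the moment at which its call begins. There is no depth.
- job.finish_job(): hands the job in; it is judged then, once.
The state is a dict: "clock": time; "qpos": joint angles; "qd": joint speeds; "tau": joint torques, N m; "eef_pos": TCP position; "tool_rot": TCP orientation; "force": force on the tool from outside, world axes, zero at the start; "torque": the same for the moment, N m; "width": finger opening in mm; "gripper_force": force on a finger pad.
Only numpy, scipy, OpenCV 4.12 (cv2) and the standard library are available. Lean on these libraries where they do the work, as an engineer would, in place of code of your own. Each camera call takes 0.05 s, during which the arm holds its last target. There are 200 camera calls.

### The job

Take the orange rubber-tipped rod out of its stand and, with it alone, nudge the white-coated glass plate by its edges across the spotting table until it lies home in the square corner, flush against the blue back rail and the blue side stop (which is clamped somewhere along the rail; feel for it), and press it lightly there. Go gently, as a knock or hard push chips the glass; never touch the white coating, never touch the plate with the gripper, and leave the vials, bottle and timer alone. Then hang the rod back in its stand.

Things in the scene. Friction and masses are not known exactly. Their poses are not given: they have to be found in the camera images.
- spot_table: fixed grey metal bed 180 x 220 mm (x, y), surface 14 mm above the worktop; origin at the centre of its underside, z up. On it two rigid blue bars, 16 mm wide and 11.5 mm high, square to each other: the back rail along y (see back_stop) and at the +y side the side stop along x, from bed x -78 to +58. The side stop is clamped by hand: its face looks to -y, anywhere from bed y +50 to +90; that is not measured
- back_stop (a point): point on the bed surface in the middle of the back rail's face, bed (65, 0, 14), bed axes; the face is the plane x = 0 here, looks to -x and runs 104 mm to either side. A lip overhangs the faces of rail and side stop by 4 mm, its underside 8.5 mm above the bed; the plate slides under it. The sides at -x and -y are open. Two 7 mm high screw heads stand on the side stop
- plate: loose glass plate 75 x 100 x 4.5 mm (x, y, z), about 90 g, flat on the bed; on top a white coating 1.2 mm thick that ends 6 mm short of every edge. Origin at the centre of its underside, z up. Starts 12 to 90 mm from each stop, turned up to 0.3 rad from the bed. Friction about 0.6: it slides under 1 N and stays where it is left. Its edge chips if pushed with more than 10 N
- plate_centre (a point): centre of the glass, half-way up its thickness (2.25 mm above its underside). A plate that meets a stop askew can wedge there under the rod without turning square, so that a firm push need not mean it is home; pushing its long edge near the end that stands off from the rail turns it square
- plate_corner (a point): the plate's corner at its +x, +y (37.5, 50), on its underside: it belongs in the corner of rail and side stop, with the plate's axes along the bed's
- rod_grip (a point): the orange rod stands upright, 104 mm long; this is the middle of its round orange handle (dia. 14 mm, from 55 to 104 mm above the rod's bottom), on the axis, 82 mm above the bottom. Below it: a collar dia. 26 mm (50 to 55 mm up), a white shaft dia. 8 mm, a black rubber tip dia. 12 mm over the lowest 15 mm. 40 g. z points up the rod
- rod_tip (a point): centre of the rod's bottom face, under the rubber tip
- rod: the whole rod, origin at the centre of its bottom face, z up the rod
- stand_hole (a point): centre of the 20 mm round hole in the white top plate of the rod's fixed stand, at its upper face, 66 mm above the worktop. The rod hangs in it by its collar, tip 50 mm below this point. The stand is 70 x 78 mm at its foot, the top plate 46 x 74 mm; two 2 mm high screw heads stand on it 28 mm either side of the hole
- vial_a: small clear screw vial with a blue cap, dia. 23, 44 tall, a bystander; origin at the centre of its underside
- vial_b: second such vial, a bystander; origin at the centre of its underside
- timer: white bench timer, 58 x 64 x 18, a bystander; origin at the centre of its underside
- amber_b: amber reagent bottle with a black cap, dia. 46, 91 tall, a bystander; origin at the centre of its underside
There are look-alikes about, which are no part of the job. Leave any green or turquoise look-alike of the rod alone.

How it is judged:
By the outcome, as a careful person would: the job done as asked, in the order asked, and still so for the second after the job is handed in, with the robot touching nothing.
It also fails if it takes over 70 s, if anything falls off the work surface, if the arm or the gripper's body presses on something with over 40 N, if the wrist force passes 120 N, or if a joint passes its speed limit or range.

## Working session

There is one attempt and no reset: what is moved stays moved. The work goes in short steps, Python scripts to look and compute and a tool call to move; the robot and the scene stay as the last step left them, time stands still between calls to the robot, and variables do not carry over. Pictures are saved under pics/ and viewed, at most 10 in all, crops included, and the job is handed in when it is done.

Besides the shell and the picture viewer there is one more tool, called in YAML: its name, and indented under it one key for each argument. carry_out: Moves the arm, as the interface text tells. Its arguments: {"type":"object","properties":{"moves":{"type":"array","items":{"type":"object","properties":{"tx":{"type":"number","minimum":-1,"maximum":1},"ty":{"type":"number","minimum":-1,"maximum":1},"tz":{"type":"number","minimum":-1,"maximum":1},"twist":{"type":"number","minimum":-1,"maximum":1},"fingers":{"type":"number"}}}}},"required":["moves"]}

```bash
mkdir -p pics
cat > h.py <<'E'
import numpy as np, cv2
from cell import ctrl, eyes, job
def cam(n):
    im=eyes.get_image(n); return im
def ray(im,u,v):
    f=200/np.tan(np.radians(im['fovy'])/2)
    xd=np.array([(u-im['cx'])/f,(v-im['cy'])/f]); x=xd.copy()
    for _ in range(30): x=xd/(1+im['k1']*(x@x))
    T=np.array(im['world_from_camera']); d=T[:3,:3]@np.array([x[0],-x[1],-1]); return T[:3,3],d
def on(im,u,v,z):
    o,d=ray(im,u,v); return o+d*(z-o[2])/d[2]
def proj(im,p):
    f=200/np.tan(np.radians(im['fovy'])/2)
    T=np.array(im['world_from_camera']); c=T[:3,:3].T@(np.array(p,float)-T[:3,3])
    x=np.array([c[0],-c[1]])/-c[2]; x=x*(1+im['k1']*(x@x)); return x*f+[im['cx'],im['cy']]
def tri(a,pa,b,pb):
    o1,d1=ray(a,*pa);o2,d2=ray(b,*pb)
    s=np.linalg.lstsq(np.c_[d1,-d2],o2-o1,rcond=None)[0]
    p,q=o1+d1*s[0],o2+d2*s[1]; return (p+q)/2,np.linalg.norm(p-q)
E
python3 - <<'E'
from h import *
s=ctrl.read_state(); print(s, ctrl.tips_ahead)
for n in("scene","side","wrist"):
    im=cam(n); cv2.imwrite(f'pics/{n}0.png',im['color']); print(n,im['fovy'],im['k1'],np.round(im['world_from_camera'],3).tolist())
E
```

```text
{'clock': 0.0, 'qpos': array([-0.06580511,  0.62933331,  0.0384369 ,  1.51832503, -0.02704367,
        0.99631023, -0.02002439]), 'qd': array([-0.00011299, -0.0005186 , -0.00136234,  0.00083411, -0.0004799 ,
       -0.0004067 , -0.00210342]), 'tau': array([-1.11932164e-03, -5.63405585e+01,  1.22606792e+00, -1.93450052e+01,
        1.09587883e-02,  1.05136272e-02, -8.84369996e-06]), 'eef_pos': array([6.49358447e+02, 4.94960135e-02, 2.10511069e+02]), 'tool_rot': array([-3.13973391e+00, -1.64754206e-05,  1.57075832e+00]), 'force': array([-0.12721008, -0.20515426, -0.85362494]), 'torque': array([ 0.02943625, -0.03009854, -0.0204934 ]), 'gripper_force': 0.0, 'width': 85.234220941542} 11.0
scene 47.712830780880665 0.0015990194296362453 [[-0.483, 0.431, -0.762, -214.263], [-0.876, -0.244, 0.417, 690.33], [-0.006, 0.869, 0.495, 614.603], [0.0, 0.0, 0.0, 1.0]]
side 45.56963028022342 -0.05683408536875404 [[-1.0, -0.02, 0.0, 601.313], [0.011, -0.556, 0.831, 1229.014], [-0.016, 0.831, 0.556, 763.696], [0.0, 0.0, 0.0, 1.0]]
wrist 71.50796277674563 -0.0036638783747623286 [[1.0, -0.001, 0.002, 648.902], [0.001, 0.954, 0.3, 76.615], [-0.002, -0.3, 0.954, 373.935], [0.0, 0.0, 0.0, 1.0]]
```

View pics/scene0.png

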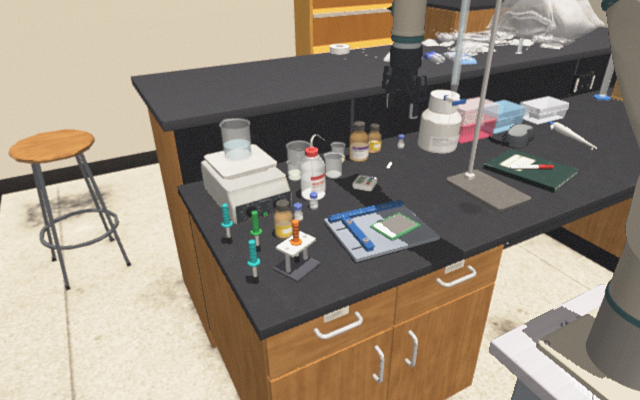

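View pics/side0.png

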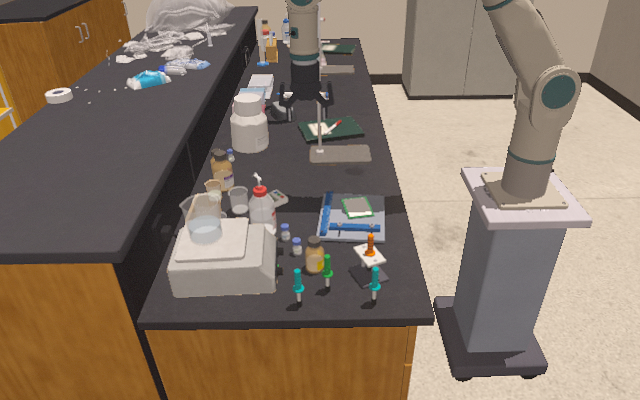

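View pics/wrist0.png

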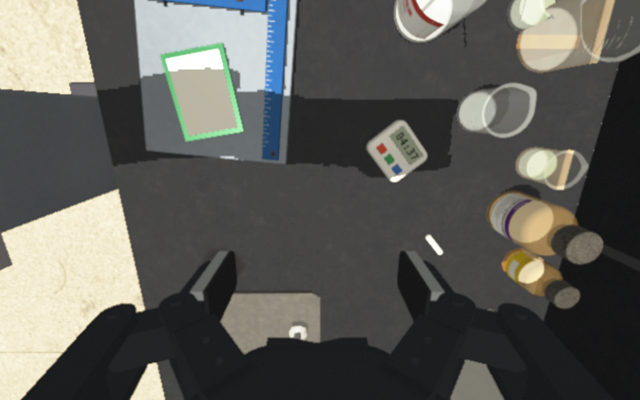

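The scene view shows the orange rod at about (296,232) and the plate with its green edge at about (395,225). In the side view the rod is at about (370,243). In the wrist view the plate corners are roughly (163,55), (223,44), (243,131), (187,141). The rail is at u≈265-288 and the side stop is near v≈5.

Run:
```python
from h import *
I={n:cam(n) for n in("scene","side","wrist")}
def orange(im,box):
    h=cv2.cvtColor(im['color'],cv2.COLOR_BGR2HSV); m=cv2.inRange(h,(5,190,120),(16,255,255)); k=np.zeros_like(m);x0,y0,x1,y1=box;k[y0:y1,x0:x1]=m[y0:y1,x0:x1]
    y,x=np.nonzero(k); return x,y
a=orange(I['scene'],(280,210,312,250)); b=orange(I['side'],(355,225,385,262))
for q in(a,b): print(len(q[0]),q[0].mean(),q[1].mean(),q[0].min(),q[0].max(),q[1].min(),q[1].max())
print(tri(I['scene'],(a[0].mean(),a[1].mean()),I['side'],(b[0].mean(),b[1].mean())))
w=I['wrist'];h=cv2.cvtColor(w['color'],cv2.COLOR_BGR2HSV)
m=cv2.inRange(h,(40,90,60),(80,255,255)); m[:, 300:]=0
c=max(cv2.findContours(m,0,2)[0],key=cv2.contourArea); r=cv2.approxPolyDP(c,5,True)[:,0]; print(r.tolist())
P=np.array([on(w,*p,18.5)[:2] for p in r]); print(P.round(1).tolist(), [np.linalg.norm(P[i]-P[i-1]).round(1) for i in range(len(P))])
for n,p,z in(('bed -x-y',(147,150),14),('rail lip near end',(263,158),25.5),('rail top far',(288,10),25.5),('rail lip far',(268,15),25.5),('bed right near',(286,163),14),('bed left top',(135,3),14)): print(n,on(w,*p,z).round(1))
for n,p in(('vialA scene',(298,218)),('vialB',(314,204))): print(n,on(I['scene'],*p,0).round(1))
print('amber',on(I['scene'],284,235,0).round(1),'stand foot',on(I['scene'],297,263,0).round(1))
```

```text
42 295.2857142857143 234.26190476190476 292 299 223 243
88 369.5681818181818 246.61363636363637 365 374 233 255
(array([503.02809819, 369.9723976 ,  86.88736884]), np.float64(1.4855573588139164))
[[221, 44], [161, 55], [185, 140], [211, 135], [186, 135], [164, 58], [218, 47], [236, 105]]
[[539.3, 152.7], [468.7, 141.5], [483.0, 45.1], [516.4, 51.3], [485.1, 51.3], [471.7, 138.3], [535.5, 149.7], [550.8, 86.8]] [np.float64(67.0), np.float64(71.5), np.float64(97.4), np.float64(34.0), np.float64(31.3), np.float64(88.1), np.float64(64.8), np.float64(64.7)]
bed -x-y [430.   32.1  14. ]
rail lip near end [581.3  23.6  25.5]
rail top far [617.5 184.1  25.5]
rail lip far [595.5 179.4  25.5]
bed right near [608.7  15.3  14. ]
bed left top [446.  194.6  14. ]
vialA scene [686.3 277.9   0. ]
vialB [729.5 208.8   0. ]
amber [632.8 341.5   0. ] stand foot [517.9 362.    0. ]
```

carry_out:
  moves:
    - {"tx":0.16,"ty":-0.08,"fingers":1}
    - {"tx":0.16,"ty":-0.08,"fingers":1}
    - {"tx":0.16,"ty":-0.08,"fingers":1}
    - {"tx":0.16,"ty":-0.08,"fingers":1}
    - {"tx":0.16,"ty":-0.08,"fingers":1}
    - {"tx":0.16,"ty":-0.08,"fingers":1}
    - {"fingers":1}
    - {"fingers":1}

```text
validation failed for argument at $.mo...
```

Run:
```python
from h import *
w=cam("wrist"); cv2.imwrite('pics/w1.png',w['color'])
a,b=cam("scene"),cam("side")
print(ctrl.read_state()['eef_pos'],ctrl.read_state()['tool_rot'])
for n,p,q in(('turq1',(254,248),(375,273)),('green',(256,217),(327,262)),('turq2',(225,210),(298,275)),('amber cap',(283,206),(315,243))): print(n,[x.round(1) for x in tri(a,p,b,q)])
print(proj(w,(503,370,98)),proj(w,(503,370,120)))
```

```text
[6.49965875e+02 4.91517040e-02 2.11351677e+02] [-3.14148148e+00 -5.18188811e-05  1.57077509e+00]
turq1 [array([499.3, 462.4,  87.4]), np.float64(0.4)]
green [array([601.9, 419.5,  88.3]), np.float64(6.3)]
turq2 [array([663. , 468.5,  91.7]), np.float64(0.8)]
amber cap [array([628.9, 342.3,  81.1]), np.float64(4.7)]
[  90.91768969 -361.41701946] [  61.48284438 -423.10166704]
```

View pics/w1.png

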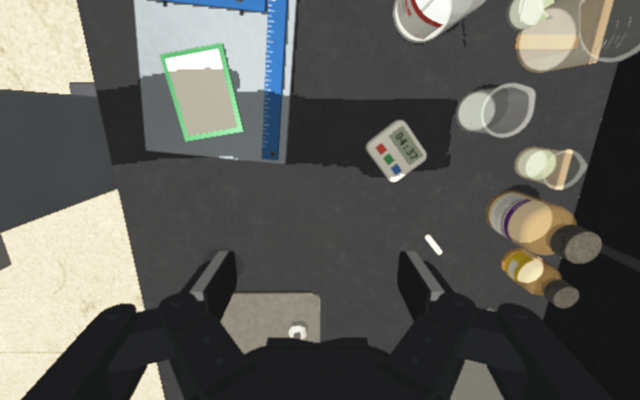

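The move was refused and the arm hasn't moved, so this picture matches the last one. I'll retry with every field given.

carry_out:
  moves:
    - {"tx":0.16,"ty":-0.08,"tz":0,"twist":0,"fingers":1}
    - {"tx":0.16,"ty":-0.08,"tz":0,"twist":0,"fingers":1}
    - {"tx":0.16,"ty":-0.08,"tz":0,"twist":0,"fingers":1}
    - {"tx":0.16,"ty":-0.08,"tz":0,"twist":0,"fingers":1}
    - {"tx":0.16,"ty":-0.08,"tz":0,"twist":0,"fingers":1}
    - {"tx":0.16,"ty":-0.08,"tz":0,"twist":0,"fingers":1}
    - {"tx":0,"ty":0,"tz":0,"twist":0,"fingers":1}

```text
clock: 1.32
eef_pos: [502.8, 294.1, 211.5]
tool_rot: [-3.14, -0.003, 1.58]
force: [0.2, -0.1, 0.2]
width: 85.0
gripper_force: 0.0
```

Run:
```python
from h import *
w=cam("wrist"); cv2.imwrite('pics/w2.png',w['color'])
print(ctrl.read_state()['eef_pos'],ctrl.read_state()['tool_rot'])
print(proj(w,(503,370,98)),proj(w,(503,370,120)))
```

```text
[504.68843657 290.55737178 211.50679393] [-3.14138047e+00 -9.01966176e-04  1.57583773e+00]
[318.79906973 114.96986718] [318.93440128 114.98247177]
```

View pics/w2.png

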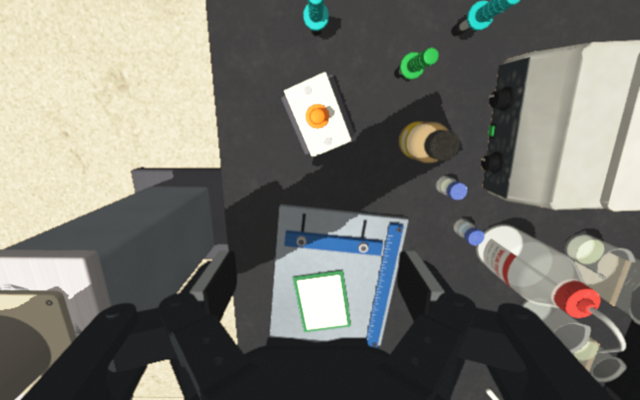

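The wrist view shows the rod top at (318,115) on the stand top plate. The bed's far corners are at about (279,206) and (408,217). The side stop runs from (286,238) to (382,250) and the rail runs along (395,225) to (375,345). The plate is at (296..350, 270..331).

Run:
```python
from h import *
w=cam("wrist");h=cv2.cvtColor(w['color'],cv2.COLOR_BGR2HSV)
def quad(m,box,z,n):
    k=np.zeros_like(m);x0,y0,x1,y1=box;k[y0:y1,x0:x1]=m[y0:y1,x0:x1]
    c=max(cv2.findContours(k,0,1)[0],key=cv2.contourArea)[:,0].astype(float)
    P=np.array([on(w,*p,z)[:2] for p in c]).astype(np.float32); print(n,len(c),[np.round(x,2) for x in cv2.minAreaRect(P)], cv2.boxPoints(cv2.minAreaRect(P)).round(1).tolist()); return P
quad(cv2.inRange(h,(5,190,100),(18,255,255)),(300,95,335,130),120,'rod')
quad(cv2.inRange(h,(0,0,190),(180,60,255)),(275,60,360,165),66,'stand')
quad(cv2.inRange(h,(40,90,40),(80,255,255)),(280,260,365,340),18.5,'plate')
b=cv2.inRange(h,(100,130,60),(125,255,255))
quad(b,(280,225,375,257),25.5,'side')
# row/col scans
for v in(270,290,310,330): 
    x=np.nonzero(b[v,360:420])[0]+360; print('rail row',v,x.min(),x.max(),on(w,x.min()-.5,v,25.5).round(1),on(w,x.max()+.5,v,25.5).round(1))
for u in(310,330,350):
    y=np.nonzero(b[225:260,u])[0]+225; print('side col',u,y.min(),y.max(),on(w,u,y.max()+.5,25.5).round(1),on(w,u,y.min()-.5,25.5).round(1))
for p in((279,206),(408,217)): print(on(w,*p,14).round(1))
cv2.imwrite('pics/w2c.png',cv2.resize(w['color'][195:350,260:420],None,fx=3.7,fy=3.7,interpolation=cv2.INTER_CUBIC))
```

```text
rod 56 [array([502.37, 369.84]), array([16.6 , 15.78]), np.float64(0.32)] [[494.0, 377.70001220703125], [494.1000061035156, 361.8999938964844], [510.70001220703125, 362.0], [510.6000061035156, 377.79998779296875]]
stand 213 [array([502.16, 368.9 ]), array([47.05, 75.04]), np.float64(23.31)] [[465.70001220703125, 394.1000061035156], [495.3999938964844, 325.1000061035156], [538.5999755859375, 343.79998779296875], [508.8999938964844, 412.70001220703125]]
plate 317 [array([512.03,  99.75]), array([73.74, 99.52]), np.float64(9.74)] [[467.29998779296875, 142.60000610351562], [484.1000061035156, 44.5], [556.7999877929688, 56.900001525878906], [540.0, 155.0]]
side 248 [array([522.4 , 202.15]), array([ 22.51, 126.97]), np.float64(84.2)] [[458.1000061035156, 197.39999389648438], [584.4000244140625, 184.5], [586.7000122070312, 206.89999389648438], [460.3999938964844, 219.8000030517578]]
rail row 270 381 391 [595.8 154.7  25.5] [611.5 154.8  25.5]
rail row 290 375 387 [589.5 121.3  25.5] [608.5 121.5  25.5]
rail row 310 371 382 [585.9  86.3  25.5] [603.9  86.4  25.5]
rail row 330 369 378 [585.1  49.3  25.5] [600.6  49.4  25.5]
side col 310 231 244 [495.1 194.3  25.5] [495.1 215.3  25.5]
side col 330 233 246 [522.8 191.4  25.5] [522.4 212.5  25.5]
side col 350 235 248 [550.8 188.5  25.5] [549.9 209.7  25.5]
[452.4 246.5  14. ]
[630.7 231.4  14. ]
```

View pics/w2c.png

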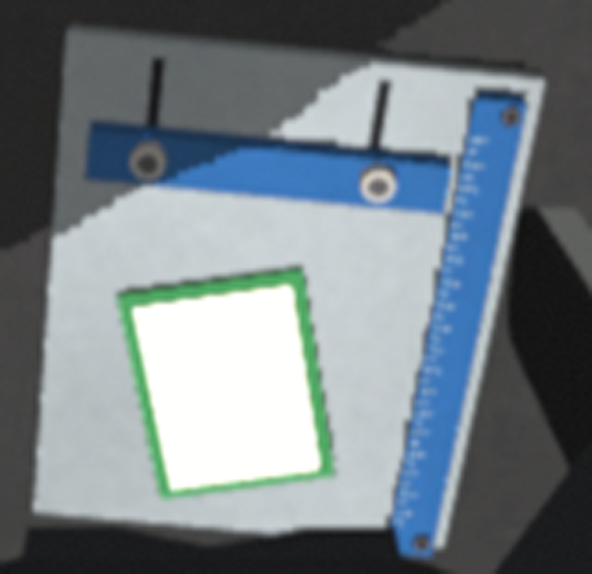

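The crop shows a clear bed. The side stop's face is at bed y ≈ +67 and the plate is turned about +0.27 rad from the bed. I'll align the tool axes with the bed, then move over the rod.

carry_out:
  moves:
    - {"tx":0,"ty":0,"tz":0,"twist":0.0325,"fingers":1}
    - {"tx":0.09,"ty":0,"tz":0,"twist":0,"fingers":1}
    - {"tx":0.09,"ty":0,"tz":0,"twist":0,"fingers":1}
    - {"tx":0.09,"ty":0,"tz":0,"twist":0,"fingers":1}
    - {"tx":0,"ty":0,"tz":0,"twist":0,"fingers":1}
    - {"tx":0,"ty":0,"tz":0,"twist":0,"fingers":1}
    - {"tx":0,"ty":0,"tz":0,"twist":0,"fingers":1}

```text
clock: 2.3
eef_pos: [515.0, 366.5, 211.5]
tool_rot: [3.141, 0.001, 1.466]
force: [-0.5, -0.2, 0.1]
width: 85.6
gripper_force: 0.0
```

```bash
cat >> h.py <<'E'
def st():
    s=ctrl.read_state(); p=s['eef_pos']; a=-.102; ex=np.array([np.cos(a),np.sin(a)]);ey=np.array([-ex[1],ex[0]])
    print(round(s['clock'],2),p.round(1),s['tool_rot'].round(4),'bed s,t',(p[:2]@ex).round(1),(p[:2]@ey).round(1),'F',s['force'].round(2),'w',round(s['width'],1)); return s
E
python3 - <<'E'
from h import *
s=st(); d=np.array([502.3,369.4])-s['eef_pos'][:2]; y=s['tool_rot'][2]
print('tx',d@[np.cos(y),np.sin(y)],'ty',d@[np.sin(y),-np.cos(y)])
E
```

```text
2.3 [515.  366.5 211.5] [3.1413e+00 1.1000e-03 1.4661e+00] bed s,t 475.0 417.1 F [-0.5  -0.2   0.09] w 85.6
tx 1.5342757484250882 ty -12.957258890369484
```

carry_out:
  moves:
    - {"tx":0.005,"ty":-0.043,"tz":0,"twist":0,"fingers":1}
    - {"tx":0,"ty":0,"tz":0,"twist":0,"fingers":1}
    - {"tx":0,"ty":0,"tz":0.1,"twist":0,"fingers":1}
    - {"tx":0,"ty":0,"tz":0.1,"twist":0,"fingers":1}
    - {"tx":0,"ty":0,"tz":0.1,"twist":0,"fingers":1}
    - {"tx":0,"ty":0,"tz":0.05,"twist":0,"fingers":1}
    - {"tx":0,"ty":0,"tz":0.05,"twist":0,"fingers":1}
    - {"tx":0,"ty":0,"tz":0.005,"twist":0,"fingers":1}
    - {"tx":0,"ty":0,"tz":0,"twist":0,"fingers":1}
    - {"tx":0,"ty":0,"tz":0,"twist":0,"fingers":1}

```text
clock: 3.55
eef_pos: [502.2, 371.9, 90.8]
tool_rot: [3.14, -0.001, 1.469]
force: [-0.5, 0.3, -0.3]
width: 85.1
gripper_force: 0.0
```

Run:
```python
from h import *
s=st()
w=cam("wrist");h=cv2.cvtColor(w['color'],cv2.COLOR_BGR2HSV)
m=cv2.inRange(h,(5,190,100),(18,255,255)); n,l,S,C=cv2.connectedComponentsWithStats(m); i=1+S[1:,4].argmax(); print(S[i],C[i],on(w,*C[i],110).round(1), proj(w,(*s['eef_pos'][:2],110)))
```

```text
3.55 [502.2 371.9  90.8] [ 3.1404e+00 -1.2000e-03  1.4687e+00] bed s,t 461.7 421.1 F [-0.53  0.25 -0.26] w 85.1
[301 214  33  29 677] [316.91137371 227.08567208] [503.1 387.7 110. ] [318.07761359 252.44945897]
```

Run:
```python
from h import *
w=cam("wrist")
for y in(362.4,369.4,376.4): print(proj(w,(502.3,y,120)),proj(w,(502.3,y,71)))
print(on(w,317,243,120))
cv2.imwrite('pics/w3.png',w['color'][180:330,220:420].repeat(3,0).repeat(3,1))
```

```text
[320.25604161 276.27029466] [319.36762288 238.43613109]
[319.00550767 265.13089362] [318.40235655 229.5218915 ]
[317.71997178 253.67916566] [317.41657032 220.41805206]
[502.55310382 382.72991802 120.        ]
```

View pics/w3.png

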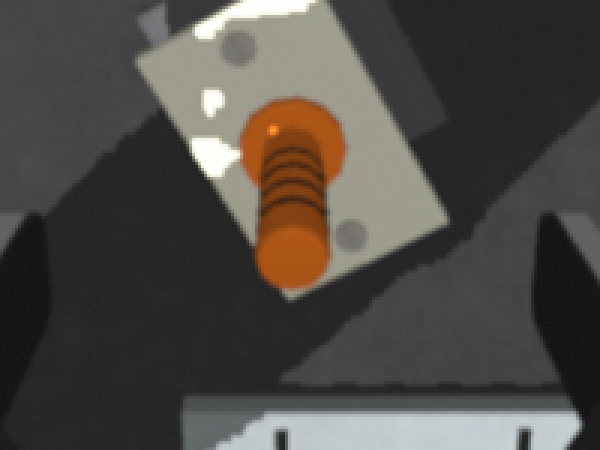

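The crop shows the handle's top disc at full-picture (317.3,265.7), between the fingers and 2 mm from my estimate. I'll nudge the tool −2.5 mm along its x and grip.

carry_out:
  moves:
    - {"tx":-0.008,"ty":-0.001,"tz":0,"twist":0,"fingers":1}
    - {"tx":0,"ty":0,"tz":0,"twist":0,"fingers":0.5}
    - {"tx":0,"ty":0,"tz":0,"twist":0,"fingers":0.3}
    - {"tx":0,"ty":0,"tz":0,"twist":0,"fingers":0}
    - {"tx":0,"ty":0,"tz":0,"twist":0,"fingers":0}
    - {"tx":0,"ty":0,"tz":0,"twist":0,"fingers":0}
    - {"tx":0,"ty":0,"tz":0,"twist":0,"fingers":0}
    - {"tx":0,"ty":0,"tz":0,"twist":0,"fingers":0}

```text
clock: 4.65
eef_pos: [501.3, 369.1, 90.0]
tool_rot: [3.141, -0.0, 1.469]
force: [1.0, 0.2, 1.0]
width: 10.7
gripper_force: 58.6
```

```bash
python3 -c "from h import *;s=st();print(s['gripper_force'])"
```

```text
4.65 [501.3 369.1  90. ] [ 3.1412e+00 -2.0000e-04  1.4686e+00] bed s,t 461.1 418.2 F [1.05 0.15 1.02] w 10.7
58.562816977500916
```

carry_out:
  moves:
    - {"tx":0,"ty":0,"tz":-0.1,"twist":0,"fingers":0}
    - {"tx":0,"ty":0,"tz":-0.15,"twist":0,"fingers":0}
    - {"tx":0,"ty":0,"tz":0,"twist":0,"fingers":0}
    - {"tx":-0.1,"ty":-0.014,"tz":0,"twist":0,"fingers":0}
    - {"tx":-0.165,"ty":-0.014,"tz":0,"twist":0,"fingers":0}
    - {"tx":-0.165,"ty":-0.014,"tz":0,"twist":0,"fingers":0}
    - {"tx":-0.165,"ty":-0.014,"tz":0,"twist":0,"fingers":0}
    - {"tx":-0.165,"ty":-0.014,"tz":0,"twist":0,"fingers":0}
    - {"tx":-0.065,"ty":0,"tz":0,"twist":0,"fingers":0}
    - {"tx":0,"ty":0,"tz":0.1,"twist":0,"fingers":0}
    - {"tx":0,"ty":0,"tz":0.08,"twist":0,"fingers":0}
    - {"tx":0,"ty":0,"tz":0,"twist":0,"fingers":0}

```text
clock: 6.15
eef_pos: [453.4, 125.1, 109.2]
tool_rot: [-3.137, 0.001, 1.47]
force: [-0.0, -0.2, -0.2]
width: 10.9
gripper_force: 58.6
```

Run:
```python
from h import *
s=st();w=cam("wrist");a,b=cam("scene"),cam("side")
cv2.imwrite('pics/m4.png',np.vstack([w['color'][150:400,120:520],np.hstack([cv2.resize(a['color'][165:265,310:410],None,fx=2,fy=2),cv2.resize(b['color'][155:255,310:410],None,fx=2,fy=2)])]))
```

```text
6.15 [453.4 125.1 109.2] [-3.1375e+00  1.3000e-03  1.4695e+00] bed s,t 438.3 170.6 F [-0.02 -0.16 -0.19] w 10.9
```

View pics/m4.png

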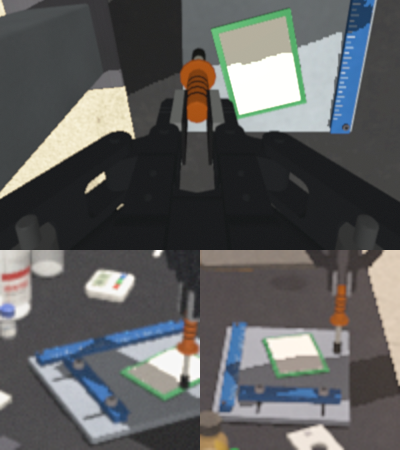

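The rod hangs upright in the grip. Its tip, at about wrist (319,205), is just left of the plate's left edge. Next I'll lower it.

carry_out:
  moves:
    - {"tx":0,"ty":0,"tz":0.03,"twist":0,"fingers":0}
    - {"tx":0,"ty":0,"tz":0.02,"twist":0,"fingers":0}
    - {"tx":0,"ty":0,"tz":0.008,"twist":0,"fingers":0}
    - {"tx":0,"ty":0,"tz":0.006,"twist":0,"fingers":0}
    - {"tx":0,"ty":0,"tz":0,"twist":0,"fingers":0}
    - {"tx":0,"ty":0,"tz":0,"twist":0,"fingers":0}

```text
clock: 7.05
eef_pos: [455.0, 125.0, 91.8]
tool_rot: [3.141, -0.0, 1.469]
force: [0.7, -0.9, -0.3]
width: 10.3
gripper_force: 58.6
```

Run:
```python
from h import *
s=st();w=cam("wrist");h=cv2.cvtColor(w['color'],cv2.COLOR_BGR2HSV)
m=cv2.inRange(h,(40,90,40),(80,255,255)); m[:, :320]=0
c=max(cv2.findContours(m,0,1)[0],key=cv2.contourArea)[:,0].astype(float)
P=np.array([on(w,*p,18.5)[:2] for p in c]).astype(np.float32); r=cv2.minAreaRect(P);print(r)
a=-.102;R=np.array([[np.cos(a),np.sin(a)],[-np.sin(a),np.cos(a)]]);print('corners s,t',(cv2.boxPoints(r)@R.T).round(1).tolist())
```

```text
7.05 [455.  125.   91.8] [ 3.1414e+00 -1.0000e-04  1.4686e+00] bed s,t 439.9 170.7 F [ 0.73 -0.91 -0.31] w 10.3
((511.9757385253906, 99.63433837890625), (74.9461441040039, 100.05004119873047), 9.571117401123047)
corners s,t [[449.7, 189.5], [476.3, 93.1], [548.6, 113.0], [522.0, 209.4]]
```

carry_out:
  moves:
    - {"tx":0,"ty":0,"tz":0.0075,"twist":0,"fingers":0}
    - {"tx":0,"ty":0.02,"tz":0,"twist":0,"fingers":0}
    - {"tx":0,"ty":0.006,"tz":0,"twist":0,"fingers":0}
    - {"tx":0,"ty":0.006,"tz":0,"twist":0,"fingers":0}
    - {"tx":0,"ty":0.008,"tz":0,"twist":0,"fingers":0}
    - {"tx":0,"ty":0.008,"tz":0,"twist":0,"fingers":0}
    - {"tx":0,"ty":0.008,"tz":0,"twist":0,"fingers":0}
    - {"tx":0,"ty":0.008,"tz":0,"twist":0,"fingers":0}
    - {"tx":0,"ty":0.008,"tz":0,"twist":0,"fingers":0}
    - {"tx":0,"ty":0,"tz":0,"twist":0,"fingers":0}

```text
clock: 8.35
eef_pos: [476.8, 122.8, 89.5]
tool_rot: [3.141, -0.0, 1.469]
force: [0.3, 0.8, -0.6]
width: 10.7
gripper_force: 58.6
```

```bash
cat >> h.py <<'E'
def plate(show=None):
    s=st();w=cam("wrist");h=cv2.cvtColor(w['color'],cv2.COLOR_BGR2HSV)
    m=cv2.inRange(h,(40,90,40),(80,255,255)); m[:,:220]=0; m[:,520:]=0
    n,l,S,C=cv2.connectedComponentsWithStats(m); k=np.isin(l,[i for i in range(1,n) if S[i,4]>60])
    y,x=np.nonzero(k); c=cv2.convexHull(np.c_[x,y].astype(np.int32))[:,0].astype(float)
    P=np.array([on(w,*p,18.5)[:2] for p in c]).astype(np.float32); a=-.102;R=np.array([[np.cos(a),np.sin(a)],[-np.sin(a),np.cos(a)]]);P=(P@R.T).astype(np.float32)
    r=cv2.minAreaRect(P);print(np.round(r[0],1),np.round(r[1],1),round(r[2],2),'corners s,t',cv2.boxPoints(r).round(1).tolist())
    if show: cv2.imwrite(show,w['color'])
E
python3 -c "from h import *;plate()"
```

```text
8.35 [476.8 122.8  89.5] [ 3.1411e+00 -2.0000e-04  1.4685e+00] bed s,t 461.8 170.7 F [ 0.29  0.84 -0.63] w 10.7
[510.4 148.2] [ 75.5 100.2] 9.65 corners s,t [[464.79998779296875, 191.3000030517578], [481.6000061035156, 92.5], [556.0, 105.19999694824219], [539.2000122070312, 203.89999389648438]]
```

carry_out:
  moves:
    - {"tx":0,"ty":-0.02,"tz":0,"twist":0,"fingers":0}
    - {"tx":0.042,"ty":0,"tz":0,"twist":0,"fingers":0}
    - {"tx":0,"ty":0.008,"tz":0,"twist":0,"fingers":0}
    - {"tx":0,"ty":0.007,"tz":0,"twist":0,"fingers":0}
    - {"tx":0,"ty":0.007,"tz":0,"twist":0,"fingers":0}
    - {"tx":0,"ty":0.007,"tz":0,"twist":0,"fingers":0}
    - {"tx":0,"ty":0.007,"tz":0,"twist":0,"fingers":0}
    - {"tx":0,"ty":0.007,"tz":0,"twist":0,"fingers":0}
    - {"tx":0,"ty":0.007,"tz":0,"twist":0,"fingers":0}
    - {"tx":0,"ty":0.007,"tz":0,"twist":0,"fingers":0}
    - {"tx":0,"ty":0.006,"tz":0,"twist":0,"fingers":0}
    - {"tx":0,"ty":0,"tz":0,"twist":0,"fingers":0}

```text
clock: 9.9
eef_pos: [490.8, 133.9, 89.5]
tool_rot: [3.141, -0.0, 1.469]
force: [-0.0, 0.4, -0.6]
width: 10.5
gripper_force: 58.6
```

```bash
python3 -c "from h import *;plate()"
```

```text
9.9 [490.8 133.9  89.5] [ 3.1413e+00 -1.0000e-04  1.4685e+00] bed s,t 474.6 183.2 F [-0.04  0.44 -0.6 ] w 10.5
[519.1 149.1] [75.1 91.9] 0.63 corners s,t [[481.1000061035156, 194.60000610351562], [482.1000061035156, 102.69999694824219], [557.2000122070312, 103.5], [556.2000122070312, 195.39999389648438]]
```

carry_out:
  moves:
    - {"tx":0,"ty":-0.045,"tz":0,"twist":0,"fingers":0}
    - {"tx":0,"ty":0,"tz":0,"twist":0,"fingers":0}
    - {"tx":-0.12,"ty":0,"tz":0,"twist":0,"fingers":0}
    - {"tx":-0.12,"ty":0,"tz":0,"twist":0,"fingers":0}
    - {"tx":-0.11,"ty":0,"tz":0,"twist":0,"fingers":0}
    - {"tx":0,"ty":0,"tz":0,"twist":0,"fingers":0}
    - {"tx":0,"ty":0,"tz":0,"twist":0,"fingers":0}
    - {"tx":0,"ty":0.1,"tz":0,"twist":0,"fingers":0}
    - {"tx":0,"ty":0.094,"tz":0,"twist":0,"fingers":0}
    - {"tx":0,"ty":0,"tz":0,"twist":0,"fingers":0}
    - {"tx":0,"ty":0,"tz":0,"twist":0,"fingers":0}

```text
clock: 11.32
eef_pos: [523.2, 26.2, 89.2]
tool_rot: [-3.14, -0.0, 1.47]
force: [-0.5, -0.1, -0.5]
width: 10.3
gripper_force: 58.7
```

```bash
python3 -c "from h import *;plate('pics/w5.png')"
```

```text
11.32 [523.2  26.2  89.2] [-3.1399e+00 -2.0000e-04  1.4705e+00] bed s,t 517.8 79.3 F [-0.46 -0.15 -0.48] w 10.3
[519.4 144.5] [75.  99.8] 0.93 corners s,t [[481.20001220703125, 193.8000030517578], [482.79998779296875, 94.0], [557.7000122070312, 95.19999694824219], [556.0999755859375, 195.0]]
```

View pics/w5.png

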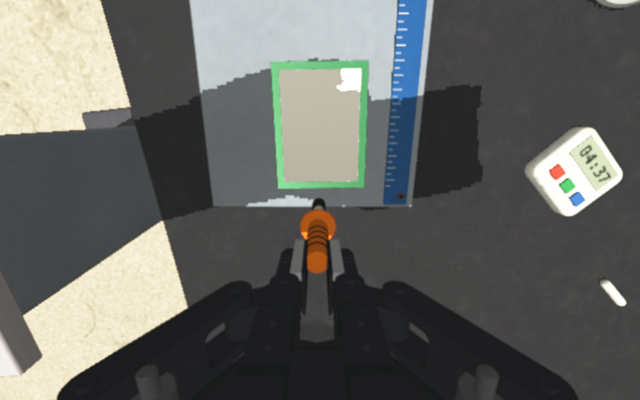

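The tip is at about (319,203), centred below the plate's short edge. The plate is nearly square to the bed, 0.9° off. Next I'll push it toward the side stop.

carry_out:
  moves:
    - {"tx":0.02,"ty":0,"tz":0,"twist":0,"fingers":0}
    - {"tx":0.006,"ty":0,"tz":0,"twist":0,"fingers":0}
    - {"tx":0.006,"ty":0,"tz":0,"twist":0,"fingers":0}
    - {"tx":0.01,"ty":0,"tz":0,"twist":0,"fingers":0}
    - {"tx":0.01,"ty":0,"tz":0,"twist":0,"fingers":0}
    - {"tx":0.01,"ty":0,"tz":0,"twist":0,"fingers":0}
    - {"tx":0.01,"ty":0,"tz":0,"twist":0,"fingers":0}
    - {"tx":0.01,"ty":0,"tz":0,"twist":0,"fingers":0}
    - {"tx":0.01,"ty":0,"tz":0,"twist":0,"fingers":0}
    - {"tx":0.01,"ty":0,"tz":0,"twist":0,"fingers":0}
    - {"tx":0,"ty":0,"tz":0,"twist":0,"fingers":0}

```text
clock: 12.75
eef_pos: [527.5, 55.9, 89.5]
tool_rot: [3.142, -0.0, 1.469]
force: [0.6, -0.4, -0.1]
width: 10.9
gripper_force: 58.6
```

```bash
python3 -c "from h import *;plate()"
```

```text
12.75 [527.5  55.9  89.5] [ 3.1415e+00 -3.0000e-04  1.4692e+00] bed s,t 519.0 109.3 F [ 0.62 -0.35 -0.07] w 10.9
[519.5 162.8] [ 75.  101.2] 0.97 corners s,t [[481.20001220703125, 212.6999969482422], [482.8999938964844, 111.5999984741211], [557.9000244140625, 112.80000305175781], [556.0999755859375, 214.0]]
```

carry_out:
  moves:
    - {"tx":0.01,"ty":0,"tz":0,"twist":0,"fingers":0}
    - {"tx":0.01,"ty":0,"tz":0,"twist":0,"fingers":0}
    - {"tx":0.01,"ty":0,"tz":0,"twist":0,"fingers":0}
    - {"tx":0.01,"ty":0,"tz":0,"twist":0,"fingers":0}
    - {"tx":0.01,"ty":0,"tz":0,"twist":0,"fingers":0}
    - {"tx":0.01,"ty":0,"tz":0,"twist":0,"fingers":0}
    - {"tx":0.01,"ty":0,"tz":0,"twist":0,"fingers":0}
    - {"tx":0.01,"ty":0,"tz":0,"twist":0,"fingers":0}
    - {"tx":0,"ty":0,"tz":0,"twist":0,"fingers":0}

```text
clock: 13.92
eef_pos: [529.9, 79.7, 89.4]
tool_rot: [-3.142, -0.0, 1.469]
force: [0.0, -0.4, -1.1]
width: 10.4
gripper_force: 58.6
```

```bash
python3 -c "from h import *;plate()"
```

```text
13.93 [529.9  79.7  89.4] [-3.1416e+00 -2.0000e-04  1.4692e+00] bed s,t 519.0 133.3 F [ 0.04 -0.37 -1.05] w 10.4
[519.6 187.2] [ 74.8 100.2] 0.88 corners s,t [[481.3999938964844, 236.6999969482422], [482.8999938964844, 136.5], [557.7000122070312, 137.6999969482422], [556.2000122070312, 237.89999389648438]]
```

carry_out:
  moves:
    - {"tx":-0.03,"ty":0,"tz":0,"twist":0,"fingers":0}
    - {"tx":0,"ty":0,"tz":0,"twist":0,"fingers":0}
    - {"tx":0,"ty":-0.095,"tz":0,"twist":0,"fingers":0}
    - {"tx":0,"ty":-0.095,"tz":0,"twist":0,"fingers":0}
    - {"tx":0,"ty":0,"tz":0,"twist":0,"fingers":0}
    - {"tx":0,"ty":0,"tz":0,"twist":0,"fingers":0}
    - {"tx":0.12,"ty":0,"tz":0,"twist":0,"fingers":0}
    - {"tx":0.12,"ty":0,"tz":0,"twist":0,"fingers":0}
    - {"tx":0,"ty":0.03,"tz":0,"twist":0,"fingers":0}
    - {"tx":0,"ty":0,"tz":0,"twist":0,"fingers":0}
    - {"tx":0,"ty":0,"tz":0,"twist":0,"fingers":0}

```text
clock: 15.35
eef_pos: [488.6, 145.4, 89.3]
tool_rot: [-3.141, 0.001, 1.467]
force: [-0.0, -0.8, -0.1]
width: 10.6
gripper_force: 58.7
```

carry_out:
  moves:
    - {"tx":0,"ty":0.006,"tz":0,"twist":0,"fingers":0}
    - {"tx":0,"ty":0.006,"tz":0,"twist":0,"fingers":0}
    - {"tx":0,"ty":0.008,"tz":0,"twist":0,"fingers":0}
    - {"tx":0,"ty":0.008,"tz":0,"twist":0,"fingers":0}
    - {"tx":0,"ty":0.008,"tz":0,"twist":0,"fingers":0}
    - {"tx":0,"ty":0.008,"tz":0,"twist":0,"fingers":0}
    - {"tx":0,"ty":0.008,"tz":0,"twist":0,"fingers":0}
    - {"tx":0,"ty":0.008,"tz":0,"twist":0,"fingers":0}
    - {"tx":0,"ty":0,"tz":0,"twist":0,"fingers":0}
    - {"tx":0,"ty":0,"tz":0,"twist":0,"fingers":0}

```text
clock: 16.6
eef_pos: [506.6, 145.0, 89.5]
tool_rot: [3.141, -0.0, 1.469]
force: [-0.3, 0.2, -0.6]
width: 10.3
gripper_force: 58.7
```

```bash
python3 -c "from h import *;plate()"
```

```text
16.6 [506.6 145.   89.5] [ 3.1413e+00 -1.0000e-04  1.4686e+00] bed s,t 489.2 195.9 F [-0.3   0.18 -0.63] w 10.3
[533.1 186.8] [99.7 75.4] 87.61 corners s,t [[493.29998779296875, 138.5], [568.7000122070312, 135.39999389648438], [572.7999877929688, 235.0], [497.5, 238.10000610351562]]
```

carry_out:
  moves:
    - {"tx":0,"ty":-0.02,"tz":0,"twist":0,"fingers":0}
    - {"tx":-0.05,"ty":0,"tz":0,"twist":0,"fingers":0}
    - {"tx":-0.05,"ty":0,"tz":0,"twist":0,"fingers":0}
    - {"tx":0,"ty":0.01,"tz":0,"twist":0,"fingers":0}
    - {"tx":0,"ty":0.006,"tz":0,"twist":0,"fingers":0}
    - {"tx":0,"ty":0.005,"tz":0,"twist":0,"fingers":0}
    - {"tx":0,"ty":0.005,"tz":0,"twist":0,"fingers":0}
    - {"tx":0,"ty":0.005,"tz":0,"twist":0,"fingers":0}
    - {"tx":0,"ty":0.004,"tz":0,"twist":0,"fingers":0}
    - {"tx":0,"ty":0,"tz":0,"twist":0,"fingers":0}
    - {"tx":0,"ty":0,"tz":0,"twist":0,"fingers":0}

```text
clock: 18.02
eef_pos: [508.0, 114.8, 89.5]
tool_rot: [3.141, -0.0, 1.469]
force: [0.1, -1.1, 0.1]
width: 10.6
gripper_force: 58.7
```

```bash
python3 -c "from h import *;plate()"
```

```text
18.02 [508.  114.8  89.5] [ 3.1413e+00 -1.0000e-04  1.4687e+00] bed s,t 493.7 165.9 F [ 0.08 -1.13  0.06] w 10.6
[538.  187.5] [75.6 98.8] 0.05 corners s,t [[500.20001220703125, 236.89999389648438], [500.29998779296875, 138.0], [575.9000244140625, 138.10000610351562], [575.7999877929688, 236.89999389648438]]
```

carry_out:
  moves:
    - {"tx":0,"ty":-0.01,"tz":0,"twist":0,"fingers":0}
    - {"tx":0.065,"ty":0,"tz":0,"twist":0,"fingers":0}
    - {"tx":0,"ty":0.006,"tz":0,"twist":0,"fingers":0}
    - {"tx":0,"ty":0.004,"tz":0,"twist":0,"fingers":0}
    - {"tx":0,"ty":0.003,"tz":0,"twist":0,"fingers":0}
    - {"tx":0,"ty":0.002,"tz":0,"twist":0,"fingers":0}
    - {"tx":0,"ty":0,"tz":0,"twist":0,"fingers":0}

```text
clock: 18.95
eef_pos: [511.3, 133.7, 89.4]
tool_rot: [-3.141, 0.0, 1.468]
force: [-0.2, 0.6, -0.7]
width: 10.3
gripper_force: 58.7
```

carry_out:
  moves:
    - {"tx":0,"ty":0.002,"tz":0,"twist":0,"fingers":0}
    - {"tx":0,"ty":0,"tz":0,"twist":0,"fingers":0}

```text
clock: 19.2
eef_pos: [512.0, 133.8, 89.5]
tool_rot: [3.142, -0.0, 1.469]
force: [-0.7, 0.6, 0.1]
width: 10.4
gripper_force: 58.7
```

```bash
python3 -c "from h import *;plate()"
```

```text
19.2 [512.  133.8  89.5] [ 3.1416 -0.      1.4685] bed s,t 495.7 185.3 F [-0.72  0.62  0.15] w 10.4
[538.6 187.5] [74.5 99. ] 0.01 corners s,t [[501.3999938964844, 237.0], [501.3999938964844, 138.0], [575.9000244140625, 138.0], [575.9000244140625, 237.0]]
```

carry_out:
  moves:
    - {"tx":0,"ty":0.002,"tz":0,"twist":0,"fingers":0}
    - {"tx":0,"ty":0.001,"tz":0,"twist":0,"fingers":0}
    - {"tx":0,"ty":0,"tz":0,"twist":0,"fingers":0}

```text
clock: 19.62
eef_pos: [512.7, 133.8, 89.4]
tool_rot: [-3.141, 0.0, 1.469]
force: [-1.3, -0.1, -0.6]
width: 10.3
gripper_force: 58.7
```

carry_out:
  moves:
    - {"tx":0,"ty":0.002,"tz":0,"twist":0,"fingers":0}
    - {"tx":0,"ty":0,"tz":0,"twist":0,"fingers":0}

```text
clock: 19.88
eef_pos: [513.3, 133.8, 89.4]
tool_rot: [-3.141, 0.0, 1.469]
force: [-1.1, 0.0, 0.2]
width: 10.4
gripper_force: 58.7
```

```bash
python3 -c "from h import *;plate()"
```

```text
19.88 [513.3 133.8  89.4] [-3.1412e+00  1.0000e-04  1.4687e+00] bed s,t 497.0 185.3 F [-1.09  0.01  0.25] w 10.4
[538.8 187.6] [74.2 99. ] 0.03 corners s,t [[501.70001220703125, 237.10000610351562], [501.70001220703125, 138.10000610351562], [575.9000244140625, 138.10000610351562], [575.9000244140625, 237.10000610351562]]
```

carry_out:
  moves:
    - {"tx":0,"ty":0.002,"tz":0,"twist":0,"fingers":0}
    - {"tx":0,"ty":0,"tz":0,"twist":0,"fingers":0}

```text
clock: 20.18
eef_pos: [513.8, 133.8, 89.4]
tool_rot: [-3.141, 0.0, 1.469]
force: [-1.6, -0.6, 0.1]
width: 10.6
gripper_force: 58.7
```

carry_out:
  moves:
    - {"tx":0,"ty":0.002,"tz":0,"twist":0,"fingers":0}
    - {"tx":0,"ty":0,"tz":0,"twist":0,"fingers":0}

```text
clock: 20.42
eef_pos: [514.4, 133.7, 89.4]
tool_rot: [-3.141, 0.0, 1.469]
force: [-2.2, 0.7, 1.2]
width: 10.7
gripper_force: 58.7
```

```bash
python3 -c "from h import *;plate()"
```

```text
20.43 [514.4 133.7  89.4] [-3.1412  0.      1.4687] bed s,t 498.2 185.4 F [-2.15  0.66  1.15] w 10.7
[538.9 187.6] [73.8 99. ] 0.03 corners s,t [[502.0, 237.10000610351562], [502.0, 138.10000610351562], [575.7999877929688, 138.10000610351562], [575.7999877929688, 237.10000610351562]]
```

carry_out:
  moves:
    - {"tx":0,"ty":-0.06,"tz":0,"twist":0,"fingers":0}
    - {"tx":0,"ty":-0.06,"tz":0,"twist":0,"fingers":0}
    - {"tx":-0.105,"ty":0,"tz":0,"twist":0,"fingers":0}
    - {"tx":-0.105,"ty":0,"tz":0,"twist":0,"fingers":0}
    - {"tx":0,"ty":0,"tz":0,"twist":0,"fingers":0}
    - {"tx":0,"ty":0,"tz":0,"twist":0,"fingers":0}
    - {"tx":0,"ty":0.13,"tz":0,"twist":0,"fingers":0}
    - {"tx":0,"ty":0.127,"tz":0,"twist":0,"fingers":0}
    - {"tx":0,"ty":0,"tz":0,"twist":0,"fingers":0}
    - {"tx":0.02,"ty":0,"tz":0,"twist":0,"fingers":0}
    - {"tx":0,"ty":0,"tz":0,"twist":0,"fingers":0}

```text
clock: 21.85
eef_pos: [548.6, 74.5, 89.3]
tool_rot: [-3.14, -0.001, 1.471]
force: [0.0, 0.6, 1.0]
width: 10.6
gripper_force: 58.7
```

```bash
python3 -c "from h import *;plate()"
```

```text
21.85 [548.6  74.5  89.3] [-3.1404e+00 -7.0000e-04  1.4711e+00] bed s,t 538.2 130.0 F [0.04 0.57 0.97] w 10.6
[538.6 187.1] [72.3 99.1] 0.09 corners s,t [[502.3999938964844, 236.60000610351562], [502.5, 137.5], [574.7999877929688, 137.60000610351562], [574.7000122070312, 236.6999969482422]]
```

carry_out:
  moves:
    - {"tx":0.006,"ty":0,"tz":0,"twist":0,"fingers":0}
    - {"tx":0.006,"ty":0,"tz":0,"twist":0,"fingers":0}
    - {"tx":0.006,"ty":0,"tz":0,"twist":0,"fingers":0}
    - {"tx":0.006,"ty":0,"tz":0,"twist":0,"fingers":0}
    - {"tx":0.005,"ty":0,"tz":0,"twist":0,"fingers":0}
    - {"tx":0.004,"ty":0,"tz":0,"twist":0,"fingers":0}
    - {"tx":0.004,"ty":0,"tz":0,"twist":0,"fingers":0}
    - {"tx":0,"ty":0,"tz":0,"twist":0,"fingers":0}

```text
clock: 22.9
eef_pos: [550.8, 83.9, 89.4]
tool_rot: [-3.142, -0.0, 1.469]
force: [-0.8, -0.0, 0.5]
width: 10.6
gripper_force: 58.8
```

```bash
python3 -c "from h import *;plate()"
```

```text
22.9 [550.8  83.9  89.4] [-3.1415e+00 -1.0000e-04  1.4688e+00] bed s,t 539.4 139.6 F [-0.78 -0.01  0.5 ] w 10.6
[538.6 192.1] [ 72.2 101.1] 0.01 corners s,t [[502.5, 242.60000610351562], [502.5, 141.60000610351562], [574.7999877929688, 141.60000610351562], [574.7999877929688, 242.6999969482422]]
```

carry_out:
  moves:
    - {"tx":0.004,"ty":0,"tz":0,"twist":0,"fingers":0}
    - {"tx":0.003,"ty":0,"tz":0,"twist":0,"fingers":0}
    - {"tx":0.003,"ty":0,"tz":0,"twist":0,"fingers":0}
    - {"tx":0,"ty":0,"tz":0,"twist":0,"fingers":0}

```text
clock: 23.45
eef_pos: [551.1, 86.9, 89.4]
tool_rot: [-3.141, -0.0, 1.469]
force: [-1.0, -0.7, -0.6]
width: 10.4
gripper_force: 58.8
```

carry_out:
  moves:
    - {"tx":0.003,"ty":0,"tz":0,"twist":0,"fingers":0}
    - {"tx":0.002,"ty":0,"tz":0,"twist":0,"fingers":0}
    - {"tx":0,"ty":0,"tz":0,"twist":0,"fingers":0}

```text
clock: 23.82
eef_pos: [551.3, 88.3, 89.5]
tool_rot: [-3.142, 0.0, 1.469]
force: [-1.0, -1.2, 0.1]
width: 10.4
gripper_force: 58.8
```

carry_out:
  moves:
    - {"tx":0.003,"ty":0,"tz":0,"twist":0,"fingers":0}
    - {"tx":0,"ty":0,"tz":0,"twist":0,"fingers":0}

```text
clock: 24.08
eef_pos: [551.4, 89.2, 89.5]
tool_rot: [-3.142, 0.0, 1.469]
force: [-0.7, -1.6, -0.1]
width: 10.8
gripper_force: 58.8
```

```bash
python3 -c "from h import *;plate()"
```

```text
24.07 [551.4  89.2  89.5] [-3.1416  0.      1.4688] bed s,t 539.4 144.9 F [-0.72 -1.64 -0.13] w 10.8
[538.6 195. ] [ 72.3 100. ] 0.13 corners s,t [[502.3999938964844, 244.89999389648438], [502.6000061035156, 144.89999389648438], [574.9000244140625, 145.0], [574.5999755859375, 245.0]]
```

carry_out:
  moves:
    - {"tx":0.003,"ty":0,"tz":0,"twist":0,"fingers":0}
    - {"tx":0.002,"ty":0,"tz":0,"twist":0,"fingers":0}
    - {"tx":0,"ty":0,"tz":0,"twist":0,"fingers":0}

```text
clock: 24.5
eef_pos: [551.5, 90.6, 89.5]
tool_rot: [3.142, 0.0, 1.469]
force: [-0.8, -1.4, 0.2]
width: 10.9
gripper_force: 58.8
```

carry_out:
  moves:
    - {"tx":0.003,"ty":0,"tz":0,"twist":0,"fingers":0}
    - {"tx":0,"ty":0,"tz":0,"twist":0,"fingers":0}

```text
clock: 24.75
eef_pos: [551.6, 91.6, 89.5]
tool_rot: [3.142, 0.0, 1.469]
force: [-0.8, -2.0, -0.8]
width: 10.4
gripper_force: 58.8
```

```bash
python3 -c "from h import *;plate()"
```

```text
24.75 [551.6  91.6  89.5] [3.1416 0.     1.4687] bed s,t 539.4 147.3 F [-0.77 -1.98 -0.76] w 10.4
[538.6 194.9] [ 72.3 100.7] 0.08 corners s,t [[502.3999938964844, 245.1999969482422], [502.6000061035156, 144.5], [574.7999877929688, 144.60000610351562], [574.7000122070312, 245.3000030517578]]
```

Run:
```python
from h import *
w=cam("wrist");h=cv2.cvtColor(w['color'],cv2.COLOR_BGR2HSV)
b=cv2.inRange(h,(100,130,40),(125,255,255));g=cv2.inRange(h,(40,90,40),(80,255,255))
a=-.102;R=np.array([[np.cos(a),np.sin(a)],[-np.sin(a),np.cos(a)]])
f=lambda u,v,z:(R@on(w,u,v,z)[:2]).round(1)
for s in(490,512,525,540,555,565):
    p=proj(w,(*(R.T@[s,240]),25.5)); u=int(round(p[0])); y=np.nonzero(b[:,u])[0]; G=np.nonzero(g[:,u])[0]
    y=y[y<p[1]+15]
    print(u,'blue',y.min(),y.max(),f(u,y.max()+.5,25.5),f(u,y.min()-.5,25.5),'green',G.min() if len(G) else 0,f(u,G.min()-.5,18.5) if len(G) else 0,f(u,G.max()+.5,18.5) if len(G) else 0)
for t in(150,170,190,210,230):
    p=proj(w,(*(R.T@[570,t]),25.5)); v=int(round(p[1])); x=np.nonzero(b[v,:])[0]; x=x[x>p[0]-15]; G=np.nonzero(g[v])[0]
    print(v,'rail',f(x.min()-.5,v,25.5),f(x.max()+.5,v,25.5),'green',f(G.min()-.5,v,18.5),f(G.max()+.5,v,18.5))
cv2.imwrite('pics/w6.png',cv2.resize(w['color'][0:260,200:480],None,fx=2.3,fy=2.3,interpolation=cv2.INTER_CUBIC))
```

```text
253 blue 61 88 [490.1 242.1] [491.4 261.4] green 0 0 0
282 blue 61 88 [512.1 242.1] [512.9 261.4] green 90 [511.3 241.9] [507.8 145.9]
299 blue 61 88 [525.1 242.1] [525.4 261.4] green 89 [524.7 242.6] [522.9 145.9]
319 blue 80 88 [540.3 242.1] [540.3 248.4] green 90 [540.4 241.9] [540.7 144. ]
338 blue 61 88 [554.8 242.1] [554.3 261.4] green 90 [555.3 241.9] [557.5 145.9]
351 blue 61 88 [564.7 242.1] [564.  261.4] green 90 [565.5 241.9] [569.1 145.9]
204 rail [574.6 149.6] [592.7 149.6] green [502.9 147.3] [574.8 147.3]
181 rail [574.5 169.9] [593.  169.9] green [502.1 168.2] [574.7 168.3]
157 rail [574.4 190. ] [593.2 190. ] green [502.2 188.9] [574.6 189. ]
132 rail [578.2 209.9] [592.5 209.9] green [502.3 209.4] [574.5 209.5]
105 rail [574.  230.2] [592.6 230.2] green [502.5 230.4] [574.3 230.4]
```

View pics/w6.png

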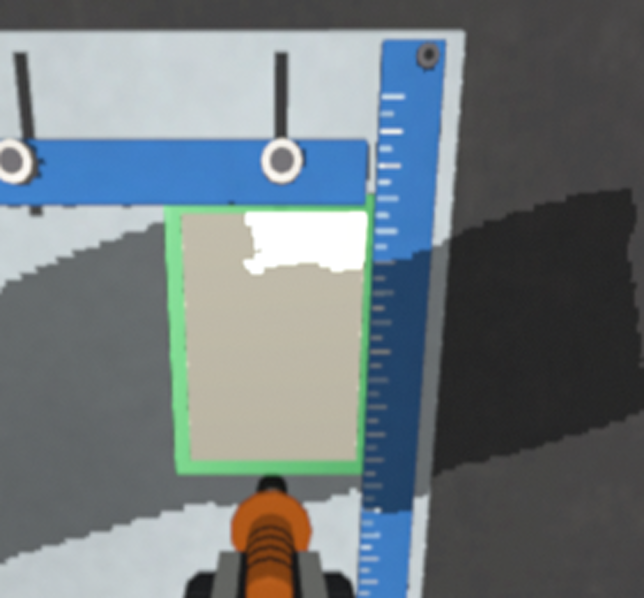

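The picture shows the plate tucked under both lips. About 2 mm of green shows along the rail and side stop, and the full edge shows on the open sides, so it looks flush. I'll press slightly more, back off, then do a last light press toward the rail.

carry_out:
  moves:
    - {"tx":0.004,"ty":0,"tz":0,"twist":0,"fingers":0}
    - {"tx":0,"ty":0,"tz":0,"twist":0,"fingers":0}
    - {"tx":0,"ty":0,"tz":0,"twist":0,"fingers":0}

```text
clock: 25.22
eef_pos: [551.7, 92.7, 89.4]
tool_rot: [-3.142, 0.0, 1.469]
force: [0.3, -1.5, 1.2]
width: 10.6
gripper_force: 58.8
```

carry_out:
  moves:
    - {"tx":-0.03,"ty":0,"tz":0,"twist":0,"fingers":0}
    - {"tx":-0.04,"ty":0,"tz":0,"twist":0,"fingers":0}
    - {"tx":0,"ty":-0.13,"tz":0,"twist":0,"fingers":0}
    - {"tx":0,"ty":-0.127,"tz":0,"twist":0,"fingers":0}
    - {"tx":0,"ty":0,"tz":0,"twist":0,"fingers":0}
    - {"tx":0,"ty":0,"tz":0,"twist":0,"fingers":0}

```text
clock: 25.98
eef_pos: [474.3, 79.5, 89.8]
tool_rot: [3.139, -0.001, 1.468]
force: [1.1, -1.1, 0.1]
width: 10.4
gripper_force: 58.8
```

Run:
```python
from h import *
plate();w=cam("wrist");s=ctrl.read_state();p=s['eef_pos']
print('pred tip',proj(w,(p[0],p[1],p[2]-74)),proj(w,(p[0],p[1],p[2]-59)))
c=w['color'][175:232,300:340].max(2); 
for r in range(0,57,3): print(175+r,' '.join('%3d'%x for x in c[r,::2]))
```

```text
25.98 [474.3  79.5  89.8] [ 3.1393e+00 -7.0000e-04  1.4681e+00] bed s,t 463.8 127.4 F [ 1.08 -1.1   0.08] w 10.4
[539.4 195.8] [ 74.2 100.5] 0.02 corners s,t [[502.29998779296875, 246.0], [502.3999938964844, 145.60000610351562], [576.5, 145.60000610351562], [576.5, 246.0]]
pred tip [317.30627    203.05634795] [317.38070458 208.48063451]
175 102 102 103 101 102 103 103 102 102 103 102 103 103 102 103 102 103 103 104 105
178 102 103 101 101 102 103 101 100 101 102 101 101 100 101 102 103 101 103 104 103
181 102 103 102 101 102 101 102 102 101 101 101 101 101 103 103 102 103 103 102 103
184 102 102 103 103 102 101 101 101 102 101 101 102 101 102 102 103 104 102 103 103
187 101 103 102 101 102 101 103 103 103 102 101 102 102 102 102 102 103 103 103 102
190 103 103 102 100 101 100 101 101 102 103 103 102 102 102 103 102 102 103 104 102
193 101 102 101 101 100  99 100 101 102 103 104 103 103 103 103 103 105 104 104 103
196 101 100 101 101 100 101 102 102  99  99 102 104 102 103 102 103 103 103 104 104
199  99 100 101 102 103 102 100  61  34  28  35  64 100 102 104 103 103 102 102 103
202  99 100 101 101 100 103  65  22  22  23  21  21  64 101 101 102 102 101 101 102
205 100 100 100 101 101  97  37  26  59  64  47  24  42  97 100 101 101 101 101 102
208 101 102 102 102 101  93  45  95 119 122 120  81  43  97 100  99  99 100 103 117
211 100 102 101  99 112 143 153 160 165 168 166 156 138 132 167 191 193 194 196 201
214 116 112 134 149 167 171 171 172 171 170 171 171 171 171 160 154 192 201 201 201
217 199 166 165 170 170 170 170 170 169 169 171 169 169 170 170 167 143 185 203 203
220 173 161 169 170 169 168 151 136 132 131 136 145 165 170 169 169 167 163 202 204
223 163 168 170 169 164 129 125 127 129 130 128 128 129 154 169 170 169 158 187 202
226 169 168 169 170 139 118  99  82  77  76  84  99 119 128 166 169 170 165 181 203
229 167 169 169 167 110  84 120 126 125 125 127 124  89  95 159 170 170 168 193 204
```

carry_out:
  moves:
    - {"tx":0.11,"ty":0,"tz":0,"twist":0,"fingers":0}
    - {"tx":0.11,"ty":0,"tz":0,"twist":0,"fingers":0}
    - {"tx":0,"ty":0.06,"tz":0,"twist":0,"fingers":0}
    - {"tx":0,"ty":0.025,"tz":0,"twist":0,"fingers":0}
    - {"tx":0,"ty":0.01,"tz":0,"twist":0,"fingers":0}
    - {"tx":0,"ty":0.004,"tz":0,"twist":0,"fingers":0}
    - {"tx":0,"ty":0.004,"tz":0,"twist":0,"fingers":0}
    - {"tx":0,"ty":0.004,"tz":0,"twist":0,"fingers":0}
    - {"tx":0,"ty":0,"tz":0,"twist":0,"fingers":0}
    - {"tx":0,"ty":0,"tz":0,"twist":0,"fingers":0}

```text
clock: 27.32
eef_pos: [511.4, 142.1, 89.5]
tool_rot: [-3.141, -0.0, 1.469]
force: [0.1, -0.3, -1.3]
width: 10.2
gripper_force: 58.8
```

carry_out:
  moves:
    - {"tx":0,"ty":0.003,"tz":0,"twist":0,"fingers":0}
    - {"tx":0,"ty":0,"tz":0,"twist":0,"fingers":0}

```text
clock: 27.58
eef_pos: [512.5, 142.1, 89.5]
tool_rot: [3.142, -0.0, 1.469]
force: [-0.7, -0.1, -0.2]
width: 10.9
gripper_force: 58.8
```

```bash
python3 -c "from h import *;plate()"
```

```text
27.57 [512.5 142.1  89.5] [ 3.1415e+00 -1.0000e-04  1.4687e+00] bed s,t 495.4 193.5 F [-0.66 -0.1  -0.18] w 10.9
[539.  196.1] [73.9 99.7] 0.23 corners s,t [[501.79998779296875, 245.8000030517578], [502.20001220703125, 146.10000610351562], [576.0999755859375, 146.39999389648438], [575.7000122070312, 246.10000610351562]]
```

carry_out:
  moves:
    - {"tx":0,"ty":0.004,"tz":0,"twist":0,"fingers":0}
    - {"tx":0,"ty":0.003,"tz":0,"twist":0,"fingers":0}
    - {"tx":0,"ty":0,"tz":0,"twist":0,"fingers":0}

```text
clock: 28.0
eef_pos: [514.1, 141.8, 89.4]
tool_rot: [-3.141, 0.0, 1.469]
force: [-1.6, -0.6, 0.1]
width: 10.6
gripper_force: 58.8
```

carry_out:
  moves:
    - {"tx":0,"ty":0.003,"tz":0,"twist":0,"fingers":0}
    - {"tx":0,"ty":0.002,"tz":0,"twist":0,"fingers":0}
    - {"tx":0,"ty":0,"tz":0,"twist":0,"fingers":0}

```text
clock: 28.38
eef_pos: [515.6, 141.6, 89.4]
tool_rot: [-3.141, 0.0, 1.469]
force: [-2.5, 0.4, 0.6]
width: 10.4
gripper_force: 58.9
```

```bash
python3 -c "from h import *;plate()"
```

```text
28.38 [515.6 141.6  89.4] [-3.1407e+00  2.0000e-04  1.4688e+00] bed s,t 498.5 193.4 F [-2.5   0.39  0.58] w 10.4
[539.1 195.7] [73.4 99. ] 0.02 corners s,t [[502.29998779296875, 245.10000610351562], [502.3999938964844, 146.1999969482422], [575.7999877929688, 146.1999969482422], [575.7999877929688, 245.1999969482422]]
```

carry_out:
  moves:
    - {"tx":0,"ty":-0.03,"tz":0,"twist":0,"fingers":0}
    - {"tx":0,"ty":-0.09,"tz":0,"twist":0,"fingers":0}
    - {"tx":0,"ty":0,"tz":-0.1,"twist":0,"fingers":0}
    - {"tx":0,"ty":0,"tz":-0.15,"twist":0,"fingers":0}
    - {"tx":0,"ty":0,"tz":0,"twist":0,"fingers":0}
    - {"tx":0.15,"ty":0,"tz":0,"twist":0,"fingers":0}
    - {"tx":0.15,"ty":0,"tz":0,"twist":0,"fingers":0}
    - {"tx":0.15,"ty":0,"tz":0,"twist":0,"fingers":0}
    - {"tx":0.15,"ty":0,"tz":0,"twist":0,"fingers":0}
    - {"tx":0.15,"ty":0,"tz":0,"twist":0,"fingers":0}
    - {"tx":0,"ty":0,"tz":0,"twist":0,"fingers":0}
    - {"tx":0,"ty":0,"tz":0,"twist":0,"fingers":0}

```text
clock: 29.92
eef_pos: [502.8, 368.0, 163.5]
tool_rot: [-3.141, 0.002, 1.469]
force: [-0.7, -0.1, -0.4]
width: 10.9
gripper_force: 58.8
```

Run:
```python
from h import *
s=st();p=s['eef_pos'];w=cam("wrist");a,b=cam("scene"),cam("side")
d=np.array([501.3,369.1])-p[:2]; y=s['tool_rot'][2]
print('tx',d@[np.cos(y),np.sin(y)]/300,'ty',d@[np.sin(y),-np.cos(y)]/300)
print('pred tip',proj(w,(p[0],p[1],p[2]-74)),'hole',proj(w,(501.8,369,66)))
c=w['color'][180:232,296:344].max(2)
for r in range(0,52,2): print(180+r,' '.join('%3d'%x for x in c[r,::2]))
for n,i in(('scene',a),('side',b)):
    h=cv2.cvtColor(i['color'],cv2.COLOR_BGR2HSV);m=cv2.inRange(h,(5,190,100),(16,255,255)); q=proj(i,p); yy,xx=np.nonzero(m); k=np.hypot(xx-q[0],yy-q[1])<30; print(n,q,proj(i,p-[0,0,74]),xx[k].mean(),yy[k].mean())
```

```text
29.93 [502.8 368.  163.5] [-3.1410e+00  1.9000e-03  1.4686e+00] bed s,t 462.7 417.3 F [-0.73 -0.07 -0.35] w 10.9
tx 0.0030065247986846098 ty -0.005423171269992945
pred tip [317.63444973 202.88309734] hole [316.43255082 194.6570166 ]
180 255 227 154 156 156 156 156 157 156 157 157 157 157 157 157 156 157 157 156 157 124  61  58  59
182 255 251 159 156 157 157 157 157 158 157 157 157 157 156 157 157 157 156 156 157 152  83  59  60
184 254 255 164 156 157 156 156 157 154 144 133 135 143 155 156 157 156 157 157 156 157 124  62  59
186 254 255 192 181 155 154 156 145 102  74  63  63  75 108 144 156 156 156 157 156 157 153  88  57
188 254 254 255 255 208 246 216 122  59  57  57  58  58  58  87 144 157 158 156 157 156 157 135  67
190 254 254 254 254 255 255 192 112  67  57  58  56  58  58  57 111 155 156 157 157 157 157 155 100
192 254 254 254 254 254 253 106  66  58  57  58  58  56  59  58  76 146 157 157 157 157 157 157 141
194 254 254 254 254 254 244  81  57  57  55  57  58  58  58  58  69 140 157 156 157 157 156 157 156
196 254 254 254 254 254 247  93  56  60  59  56  56  58  58  57  79
[... 1228 characters left out ...]
 157
222  37  37 120 168 170 170 167 144 126 126 128 129 128 127 139 164 170 170 170 152 155 156 148 118
224  38  40 144 169 170 170 155 123 126 127 125 123 127 128 126 145 170 169 170 159 142 117  70  40
226  39  39 143 170 170 170 140 118  99  87  78  73  86  98 119 130 167 170 170 164  85  40  37  39
228  39  37 138 170 170 168 124  79 100 121 126 126 123 101  85 118 162 170 170 161  66  39  39  37
230  37  38 126 170 170 165  96 107 121 105  98  96 111 123 111  80 156 170 170 146  49  38  38  40
scene [294.56329861 202.53604249] [295.97338619 233.35301893] 293.7826086956522 209.1304347826087
side [370.70064042 218.38058898] [369.52643034 244.89453694] 370.0561797752809 220.57303370786516
```

carry_out:
  moves:
    - {"tx":0.006,"ty":-0.005,"tz":0,"twist":0,"fingers":0}
    - {"tx":0,"ty":0,"tz":0,"twist":0,"fingers":0}
    - {"tx":0,"ty":0,"tz":0.08,"twist":0,"fingers":0}
    - {"tx":0,"ty":0,"tz":0.05,"twist":0,"fingers":0}
    - {"tx":0,"ty":0,"tz":0,"twist":0,"fingers":0}

```text
clock: 30.7
eef_pos: [501.0, 370.3, 124.2]
tool_rot: [-3.14, 0.002, 1.469]
force: [0.4, -0.2, -0.7]
width: 10.3
gripper_force: 58.8
```

carry_out:
  moves:
    - {"tx":0,"ty":0,"tz":0.05,"twist":0,"fingers":0}
    - {"tx":0,"ty":0,"tz":0.03,"twist":0,"fingers":0}
    - {"tx":0,"ty":0,"tz":0.02,"twist":0,"fingers":0}
    - {"tx":0,"ty":0,"tz":0.01,"twist":0,"fingers":0}
    - {"tx":0,"ty":0,"tz":0,"twist":0,"fingers":0}

```text
clock: 31.32
eef_pos: [501.9, 371.1, 92.4]
tool_rot: [-3.142, 0.0, 1.469]
force: [0.3, 0.7, 0.5]
width: 10.8
gripper_force: 58.8
```

carry_out:
  moves:
    - {"tx":-0.005,"ty":0,"tz":0.003,"twist":0,"fingers":0}
    - {"tx":0,"ty":0,"tz":0.003,"twist":0,"fingers":0}
    - {"tx":0,"ty":0,"tz":0,"twist":0,"fingers":0}
    - {"tx":0,"ty":0,"tz":0,"twist":0,"fingers":0}

```text
clock: 31.82
eef_pos: [501.8, 369.7, 90.8]
tool_rot: [3.141, -0.0, 1.469]
force: [-0.8, 0.2, -0.7]
width: 10.7
gripper_force: 58.8
```

carry_out:
  moves:
    - {"tx":0,"ty":0,"tz":0.002,"twist":0,"fingers":0}
    - {"tx":0,"ty":0,"tz":0,"twist":0,"fingers":0}
    - {"tx":0,"ty":0,"tz":0,"twist":0,"fingers":0.25}
    - {"tx":0,"ty":0,"tz":0,"twist":0,"fingers":0.5}
    - {"tx":0,"ty":0,"tz":0,"twist":0,"fingers":1}
    - {"tx":0,"ty":0,"tz":0,"twist":0,"fingers":1}
    - {"tx":0,"ty":0,"tz":0,"twist":0,"fingers":1}
    - {"tx":0,"ty":0,"tz":0,"twist":0,"fingers":1}

```text
clock: 32.83
eef_pos: [501.7, 369.6, 90.1]
tool_rot: [3.142, 0.0, 1.469]
force: [0.4, -0.6, 0.0]
width: 85.5
gripper_force: 0.0
```

carry_out:
  moves:
    - {"tx":0,"ty":0,"tz":-0.05,"twist":0,"fingers":1}
    - {"tx":0,"ty":0,"tz":-0.1,"twist":0,"fingers":1}
    - {"tx":0,"ty":0,"tz":-0.15,"twist":0,"fingers":1}
    - {"tx":0,"ty":0,"tz":-0.1,"twist":0,"fingers":1}
    - {"tx":-0.13,"ty":0,"tz":0,"twist":0,"fingers":1}
    - {"tx":-0.13,"ty":0,"tz":0,"twist":0,"fingers":1}
    - {"tx":0,"ty":0,"tz":0,"twist":0,"fingers":1}
    - {"tx":0,"ty":0,"tz":0,"twist":0,"fingers":1}

```text
clock: 33.83
eef_pos: [494.1, 292.9, 211.0]
tool_rot: [3.141, -0.002, 1.469]
force: [0.3, -0.2, 0.1]
width: 85.2
gripper_force: 0.0
```

Run:
```python
from h import *
plate()
a,b,w=cam("scene"),cam("side"),cam("wrist"); P=[]
for i,box in((a,(280,210,312,250)),(b,(355,225,385,262))):
    m=cv2.inRange(cv2.cvtColor(i['color'],cv2.COLOR_BGR2HSV),(5,190,120),(16,255,255));x0,y0,x1,y1=box;y,x=np.nonzero(m[y0:y1,x0:x1]);P.append((x.mean()+x0,y.mean()+y0));print(len(x),P[-1])
print(tri(a,P[0],b,P[1]))
m=cv2.inRange(cv2.cvtColor(w['color'],cv2.COLOR_BGR2HSV),(5,190,100),(18,255,255)); q=proj(w,(502,369,100)); y,x=np.nonzero(m);k=np.hypot(x-q[0],y-q[1])<40;print(q,x[k].mean(),y[k].mean(),np.ptp(x[k]),np.ptp(y[k]))
```

```text
33.83 [494.1 292.9 211. ] [ 3.1406e+00 -1.8000e-03  1.4689e+00] bed s,t 461.7 341.7 F [ 0.27 -0.25  0.08] w 85.2
[592.  318.8] [370.3 143.3] 79.57 corners s,t [[488.0, 149.6999969482422], [629.0, 123.80000305175781], [696.0, 487.8999938964844], [555.0, 513.9000244140625]]
44 (np.float64(294.84090909090907), np.float64(233.8409090909091))
80 (np.float64(369.3375), np.float64(245.95))
(array([503.4794644 , 370.44424414,  88.48086872]), np.float64(0.30729999204659336))
[318.37772663 114.47467422] 320.4808510638298 112.94468085106384 18 21
```

Run:
```python
from h import *
w=cam("wrist");g=cv2.inRange(cv2.cvtColor(w['color'],cv2.COLOR_BGR2HSV),(40,90,40),(80,255,255))
a=-.102;R=np.array([[np.cos(a),np.sin(a)],[-np.sin(a),np.cos(a)]])
q=proj(w,(*(R.T@[539,196]),18.5)); y,x=np.nonzero(g); k=(abs(x-q[0])<70)&(abs(y-q[1])<70)
P=np.array([R@on(w,u,v,18.5)[:2] for u,v in zip(x[k],y[k])],np.float32); r=cv2.minAreaRect(P); print(r,cv2.boxPoints(r).round(1).tolist())
```

```text
((539.1340942382812, 196.32449340820312), (72.29348754882812, 98.2026596069336), 0.10661479085683823) [[502.8999938964844, 245.39999389648438], [503.1000061035156, 147.1999969482422], [575.4000244140625, 147.3000030517578], [575.2000122070312, 245.5]]
```

The plate is still square and in place, and the rod hangs where it started. I'm handing the job in.

```bash
python3 -c "from h import *;print(job.finish_job())"
```

```text
the job is handed in; nothing more can be done
None
```

The job is handed in: by the camera the plate lies square (about 0.1°) in the corner against the rail and side stop, pressed there at 2 to 2.5 N. The rod is back hanging in its stand, at about 34 s of the 70 s allowed.

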